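# Purge the gas line through the lever guard

### The job

Two guarded valve stations stand on the gas bench. On the one whose lever ends in a broad flat paddle, reach through the window of the guard with the fingers and press that lever all the way down, keep it down for two full seconds so the line purges, then let it spring up again and draw back out. Do not touch either guard with the robot, leave the ball-ended lever alone, and do not pick up, shift or knock over the stations or the other things on the bench.

Things in the scene. Friction and masses are not known exactly. Their poses are not given: they have to be found in the camera images.
- purge_unit: Station with the paddle lever: aluminium valve block 150 x 116 mm (its x, y) and 44 mm high on 6 mm rubber feet, standing loose on the bench, about 2.6 kg, with its guard on top (110 mm high overall). Origin under its centre on the bench; z up. Its small round gauge faces its -x, two pipe stubs stick out 30 mm on its +x side. The two stations may stand either way round on the left and right.
- purge_guard: Guard fixed on the paddle station: 116 mm wide, 150 mm long grey level frame plate, 4 mm thick, with clear walls 3 mm thick all round below it down to the block. The window in the frame is 100 mm along x by 76 mm along y and open. Origin at the centre of the window in the frame's top face (110 mm above the bench); z up, x and y along the station's.
- purge_pad (a point): Centre of the upper face of the paddle: black, 36 mm (station x) by 50 mm (station y), 6 mm thick, at the end of the spring lever; at rest it lies 13 mm below the frame's top face and within 2 mm of the window's centre as seen from above. When the lever is fully down this point is 37 mm below the frame's top face, and the block's top face is 17 mm lower still.
- purge_lever (a joint): Angle of the paddle lever: 0 at rest (paddle end leaning up 0.2 rad), 0.4 rad fully down on its stop (paddle end leaning down 0.2 rad). The pivot lies across the station 60 mm from the window's centre on its +x side, so the paddle sinks 24 mm. A spring returns it: about 2 N on the paddle to start it, 6 N fully down.
- vent_unit: Station with the ball lever: the same block, size and guard, standing loose on the bench; origin under its centre. To be left alone.
- vent_guard: Guard of the ball station, same shape and origin as the other guard. Not to be touched.
- vent_lever (a joint): Angle of the lever that ends in a 22 mm black ball: 0 at rest, 0.4 rad fully down. To be left at rest.
- bottle: Small white plastic bottle, 52 mm diameter, 120 mm high, loose between the stations; origin under its centre.
- meter: Black hand-held meter lying flat, 90 x 170 x 34 mm, loose, on the left of the stations; origin under its centre.
- wrench: Steel wrench, 180 mm long, lying loose on the right of the stations; origin at the centre of its underside.
- adapter: Brass pipe adapter, 32 mm diameter, 36 mm high, standing loose on the near side between the stations; origin under its centre.

How it is judged:
On the way:
1. the paddle lever is fully down (over 0.34 of its 0.4 rad), pressed by the fingers, for two seconds on end (value of joint purge_lever above 0.34 rad and contact force between purge_unit and the fingers above 0.5 N), for 1.9 s.
At the end, for the whole second after the job is handed in: After the two-second press the paddle lever is up again (below 0.05 rad), the ball lever is at rest (below 0.05 rad), and both stations stand upright within 15 mm of where they began (value of joint each of purge_lever, vent_lever below 0.05 rad and distance of each of purge_unit, vent_unit from where it was at the start of the episode below 0.015 m and angle between each of purge_unit, vent_unit's own z axis and vertical below 0.05 rad and linear speed of purge_unit below 0.02 m/s); the robot touches nothing.
It fails at once if the robot touches the guard of the paddle station (contact force between purge_guard and the fingers above 0.5 N or contact force between purge_guard and the arm above 0.5 N).
It fails at once if the robot touches the guard of the ball station (contact force between vent_guard and the fingers above 0.5 N or contact force between vent_guard and the arm above 0.5 N).
It fails at once if the ball lever is pressed (value of joint vent_lever above 0.08 rad).
It fails at once if a station is lifted, tipped or shifted by 15 mm or more (height (world z) of any of purge_unit, vent_unit above 0.008 m or distance of any of purge_unit, vent_unit from where it was at the start of the episode above 0.015 m).
It fails at once if a bystander is lifted, moved by 20 mm or more, or knocked over (distance of any of bottle, meter, wrench, adapter from where it was at the start of the episode above 0.02 m or angle between any of bottle, adapter's own z axis and vertical above 0.5 rad).
It also fails if it takes over 35 s, if anything falls off the work surface, if the arm or the gripper's body presses on something with over 40 N, if the wrist force passes 120 N, or if a joint passes its speed limit or range.

### The arm

A 6-joint arm with a two-finger parallel gripper is mounted at the origin on the work surface. World frame = base frame: x ahead of the robot, y to its left, z up, the work surface at z = 0. Lengths are in m, angles in rad, forces in N, time in s.
With the tool pointing down it reaches from about 0.3 to 0.85 m from the base axis. Payload 4.2 kg.
Tool frame: the origin (TCP) lies at the centre of the arm's flange, where the gripper is bolted on; the fingertips stand 191 mm ahead of it and the grasp point (between the pads) lies 172 mm ahead of it; z points along the fingers, y is the line along which they close (so a half turn about z gives the same grasp; the last joint's range is limited). The gripper opens to 91 mm and grips with 3 to 60 N. Pads are 32 mm wide; open, the fingers measure 118 mm over their backs; the gripper's body (76 mm by 178 mm) begins 60 mm behind the grasp point.
Start: joints at [1.086, 0.32, 1.565, -0, 1.257, -0.02], TCP at [0.258, 0.514, 0.405] pointing down, gripper open.
Joint ranges: [-3.11, 3.11], [-0.84, 2.01], [0.21, 2.61], [-1.34, 4.49], [0.05, 2.63], [-2.56, 2.56]. Speed limits (rad/s): [2.57, 2.57, 3.14, 3.14, 3.14, 3.14].

### API

Orientations are given as a rotation vector (axis times angle).
In Python, from station import read_state, read_camera, finish_job gives the robot as it stands.
- The arm moves only by the shell command python3 -m inch 'ROWS' [OPENING] [FORCE]. ROWS is JSON, a list of rows, each a list of 2 entries, a list of its own where there are three numbers: the shift along the tool's x, y, z in mm, then the turn, a rotation vector about the tool's x, y, z in degrees. A call has 1 to 20 rows; each row shifts and turns the commanded pose from where the row before left it, along the tool's axes as they then stand; what a row does not reach is not made up. A row lasts 1/12 s, in which the tool goes at most 41.7 mm and 7.16 degrees, less where a joint would pass 70% of its speed; a pose out of reach is approached as far as the arm can. A call is refused whole if a number of a shift passes 41.7 or a number of a turn 7.16, either way. A call with a gripper value outside its range is refused whole. OPENING is the finger opening in mm, from 0 to 91.2, set as the call begins (- or left out, the last holds). The fingers move at their own pace and stop on an object; FORCE is the grip in N (left out, the last holds). Time passes only in rows, so rows that do not move let the fingers close. It gives the time, the measured TCP pose, the force, the opening and the grip force at its end, in the units of the state.
- read_state(): the state, without advancing time (a new reading comes with each control period).
- read_camera(name): name is "scene" or "top" or "wrist"; returns a dict with "image" (400x640x3 uint8, red, green, blue), "z_map" (400x640 float32, m along the optical axis (not along the pixel's ray), 0 where there is no reading), "intrinsics" (3x3 intrinsics, pixels), "k1" (the pictures are not rectified: a ray, as slopes to the right and down, at radius r is drawn at 1 + k1 r^2 times it, then the intrinsics apply), "position" and "attitude" of the camera in the world. Camera axes: x right, y up, looking along -z (the intrinsics and any distortion apply to the point x, -y, -z); pixel columns grow to the right and rows downward; lengths in m; the calibration is good to about 2 mm. A picture is of the moment at which its call begins.
- finish_job(): hands the job in; it is judged then, once.
The state is a dict: "t": time; "joints": joint angles; "dq": joint speeds; "tau": joint torques, N m; "tcp_pos": TCP position; "tool_rot": TCP orientation; "wrist_force": force on the tool from outside, world axes, zero at the start; "torque": the same for the moment, N m; "finger_gap": opening from 0.0 (shut) to 1.0 (fully open); "gripper_force": force on a finger pad.
Only numpy, scipy, OpenCV 4.12 (cv2) and the standard library are available. Lean on these libraries where they do the work, as an engineer would, in place of code of your own. Each camera call takes 0.05 s, during which the arm holds its last target. There are 200 camera calls.

## Working session

There is one attempt and no reset: what is moved stays moved. The work goes in short steps, Python scripts to look and compute and a shell command to move; the robot and the scene stay as the last step left them, time stands still between calls to the robot, and variables do not carry over. Pictures are saved under pics/ and viewed, at most 10 in all, crops included, and the job is handed in when it is done.

```bash
mkdir -p pics
python3 - <<'E'
from station import *
import cv2,pickle
s=read_state();print(s['t'],s['tcp_pos'],s['tool_rot'],s['wrist_force'],s['finger_gap'])
for n in('top','scene'):
    c=read_camera(n);pickle.dump(c,open(n+'.pkl','wb'))
    cv2.imwrite(f'pics/{n}0.png',c['image'][:,:,::-1]);print(n,c['position'],c['attitude'],c['intrinsics'],c['k1'])
E
```

```text
0.0 [0.25766237 0.51384756 0.40390961] [-7.23472795e-01 -3.05670309e+00  2.71970180e-03] [ 0.16759591 -0.12150198 -0.04676776] 0.9976284602890283
top [ 0.46051064 -0.00625695  1.36861384] [ 0.05186131 -0.07070483 -1.57434048] [[500.38183638   0.         317.53361652]
 [  0.         500.38183638 198.81200012]
 [  0.           0.           1.        ]] -0.10154804094898172
scene [1.12601247 0.61190117 0.86057397] [0.38074728 0.98267804 2.19845832] [[463.18627423   0.         318.72202706]
 [  0.         463.18627423 199.76637384]
 [  0.           0.           1.        ]] -0.04999489039305495
```

View pics/top0.png

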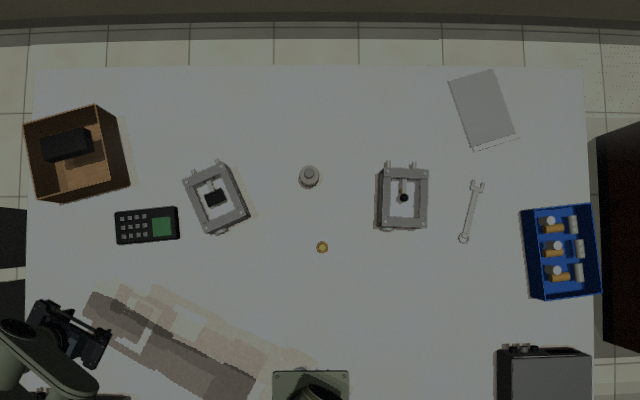

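View pics/scene0.png

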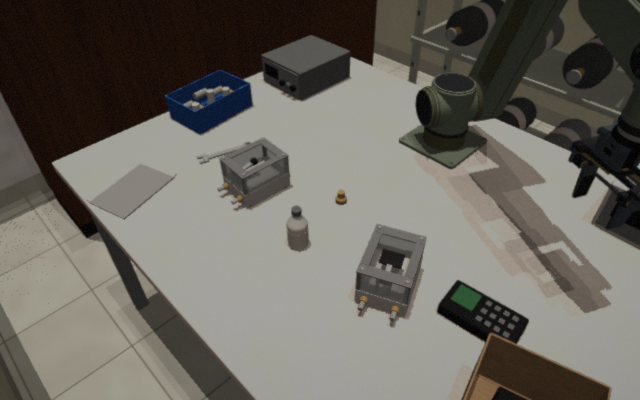

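The paddle station is the left one, with its paddle at about (216,198) in the top view and (392,258) in the scene view. Its pipes (+x) point up and to the left in the top view. The ball station is at about (403,197).

```bash
cat > h.py <<'E'
import numpy as np,cv2,pickle
from scipy.spatial.transform import Rotation as R
def slopes(c,uv):
    uv=np.asarray(uv,float).reshape(-1,1,2)
    return cv2.undistortPoints(uv,c['intrinsics'],np.array([c['k1'],0,0,0,0.]),None,None,None)[:,0]
def dirs(c,uv):
    s=slopes(c,uv);return R.from_rotvec(c['attitude']).apply(np.c_[s[:,0],-s[:,1],-np.ones(len(s))])
def plane(c,uv,z):
    d=dirs(c,uv);p=np.asarray(c['position']);return p+d*((z-p[2])/d[:,2])[:,None]
def cloud(c,box):
    u0,v0,u1,v1=box;g=np.mgrid[u0:u1,v0:v1].reshape(2,-1).T
    z=c['z_map'][g[:,1],g[:,0]];d=dirs(c,g);return g,np.asarray(c['position'])+d*z[:,None],z>0
def tri(c1,u1,c2,u2):
    A=[];b=[]
    for c,u in((c1,u1),(c2,u2)):
        d=dirs(c,[u])[0];d/=np.linalg.norm(d);P=np.eye(3)-np.outer(d,d);A.append(P);b.append(P@c['position'])
    x=np.linalg.solve(sum(A),sum(b));return x,[np.linalg.norm(P@x-q) for P,q in zip(A,b)]
E
python3 - <<'E'
from h import *
for n,b in(('top',(170,145,265,245)),('scene',(335,215,440,310))):
    c=pickle.load(open(n+'.pkl','rb'));g,P,ok=cloud(c,b)
    col=c['image'][g[:,1],g[:,0]].astype(int)
    f=ok&(abs(P[:,2]-.110)<.006)&(col.max(1)>60)
    m=np.zeros(c['image'].shape[:2],np.uint8);m[g[f][:,1],g[f][:,0]]=255
    m=cv2.morphologyEx(m,cv2.MORPH_CLOSE,np.ones((3,3)))
    cs,h=cv2.findContours(m,cv2.RETR_CCOMP,cv2.CHAIN_APPROX_NONE)
    print(n,'frame z med',np.median(P[f][:,2]),f.sum())
    for q in cs:
        if cv2.contourArea(q)<150: continue
        w=plane(c,q[:,0],.110)[:,:2]*1000
        r=cv2.minAreaRect(w.astype(np.float32));print(' rect',r,'px area',cv2.contourArea(q))
    k=ok&(col.max(1)<45)&(P[:,2]>.07)&(P[:,2]<.108)
    m[:]=0;m[g[k][:,1],g[k][:,0]]=255
    n_,l,st,ce=cv2.connectedComponentsWithStats(m);i=1+st[1:,4].argmax()
    q=P[(l[g[:,1],g[:,0]]==i)];print(' pad px',ce[i],st[i],'3d',np.median(q,0),q.mean(0))
    o=cv2.resize(c['image'][b[1]:b[3],b[0]:b[2],::-1],None,fx=4,fy=4);cv2.imwrite(f'pics/{n}crop.png',cv2.convertScaleAbs(o,alpha=1.8))
    pickle.dump(ce[i],open(n+'pad.pkl','wb'))
ct,cs=[pickle.load(open(n+'.pkl','rb')) for n in('top','scene')]
print(tri(ct,pickle.load(open('toppad.pkl','rb')),cs,pickle.load(open('scenepad.pkl','rb'))))
a=cv2.imread('pics/topcrop.png');b=cv2.imread('pics/scenecrop.png');H=400
b=cv2.resize(b,(a.shape[1],H));cv2.imwrite('pics/crops.png',np.hstack([a[:H],b]))
E
```

```text
top frame z med 0.1113549301776926 1445
 rect ((565.5140380859375, 241.8228759765625), (150.40386962890625, 115.30284118652344), 24.273027420043945) px area 2580.5
 rect ((564.92333984375, 242.19659423828125), (105.2904281616211, 80.25383758544922), 24.36566162109375) px area 1221.5
 pad px [214.60775862 197.09051724] [204 188  22  19 232] 3d [0.56530913 0.24093863 0.09899883] [0.56515021 0.24080085 0.09906946]
scene frame z med 0.11079283718268723 1730
 rect ((565.9575805664062, 243.08680725097656), (157.43109130859375, 116.71405792236328), 24.183990478515625) px area 2882.0
 rect ((563.815673828125, 242.028076171875), (103.23709106445312, 79.92182159423828), 24.1344051361084) px area 1294.0
 pad px [391.71096346 258.19601329] [380 249  25  20 301] 3d [0.5655725  0.24311286 0.09755262] [0.56550692 0.24366429 0.09745371]
(array([0.56484139, 0.24218422, 0.09561176]), [np.float64(0.0009216632967456636), np.float64(0.0009216632967456869)])
```

View pics/crops.png

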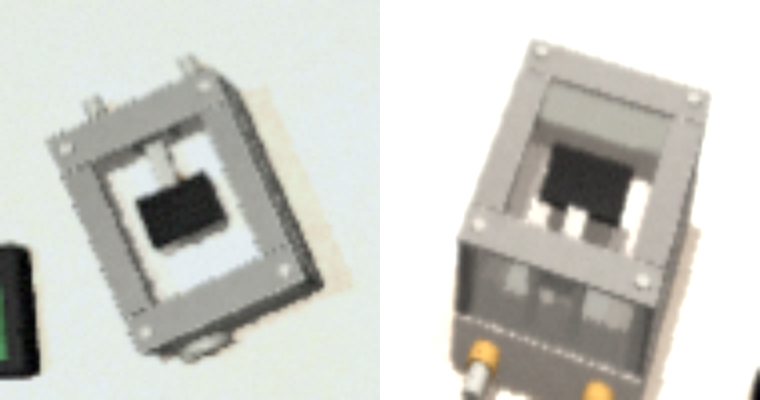

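The crop shows the black paddle, with its lever going up and left to the pipes. Both views agree: window centre (565, 242) mm, yaw 24.3°, frame height 111 mm and pad height about 97 mm. These match the sizes given.

```bash
cat > rel.py <<'E'
from h import *
from station import read_state
import sys
s=read_state();T=R.from_rotvec(s['tool_rot']);p=np.array(s['tcp_pos'])
tgt=np.array([float(a) for a in sys.argv[1:4]])
print('t',s['t'],'tcp',p*1000,'F',s['wrist_force'],'gap',s['finger_gap'],'\nq',np.round(s['joints'],2))
print('shift tool mm',T.inv().apply(tgt-p)*1000,'\naxes x,y,z',T.as_matrix().T.round(3).tolist())
yaw=np.radians(24.3)
for k in range(4):
    a=yaw+k*np.pi/2;y=np.array([np.cos(a),np.sin(a),0]);z=np.array([0,0,-1.]);x=np.cross(y,z)
    print('tool y at station',k*90,'turn deg',np.degrees((T.inv()*R.from_matrix(np.c_[x,y,z])).as_rotvec()).round(1))
E
python3 rel.py .565 .242 .405
```

```text
t 0.1 tcp [257.67638962 513.87043838 404.01781104] F [ 0.41024704 -0.08532377  0.23358212] gap 0.9960612477977931 
q [ 1.09  0.32  1.57 -0.    1.26 -0.02]
shift tool mm [-396.58270098 -105.27956499   -0.82215342] 
axes x,y,z [[-0.894, 0.448, 0.0], [0.448, 0.894, -0.002], [-0.001, -0.001, -1.0]]
tool y at station 0 turn deg [-0.1  0.  39.1]
tool y at station 90 turn deg [ -0.1  -0.  -50.9]
tool y at station 180 turn deg [-0.000e+00 -1.000e-01 -1.409e+02]
tool y at station 270 turn deg [-0.000e+00  1.000e-01  1.291e+02]
```

```bash
python3 -m inch '[[[-28,-7.5,0],[0,0,0]],[[-28,-7.5,0],[0,0,0]],[[-28,-7.5,0],[0,0,0]],[[-28,-7.5,0],[0,0,0]],[[-28,-7.5,0],[0,0,0]],[[-28,-7.5,0],[0,0,0]],[[-28,-7.5,0],[0,0,0]],[[-28,-7.5,0],[0,0,0]],[[-28,-7.5,0],[0,0,0]],[[-28,-7.5,0],[0,0,0]],[[-28,-7.5,0],[0,0,0]],[[-28,-7.5,0],[0,0,0]],[[-28,-7.5,0],[0,0,0]],[[-28,-7.5,0],[0,0,0]]]' 0 10
python3 -m inch '[[[0,0,0],[0,0,6.5]],[[0,0,0],[0,0,6.5]],[[0,0,0],[0,0,6.5]],[[0,0,0],[0,0,6.5]],[[0,0,0],[0,0,6.5]],[[0,0,0],[0,0,6.5]],[[0,0,0],[0,0,0]],[[0,0,0],[0,0,0]]]'
python3 rel.py .565 .242 .350
python3 - <<'E'
from station import *
import cv2,pickle
c=read_camera('wrist');pickle.dump(c,open('wrist.pkl','wb'));cv2.imwrite('pics/w1.png',c['image'][:,:,::-1])
E
```

```text
t: 1.27
tcp_pos: [0.562, 0.2432, 0.4043]
tool_rot: [-0.724, -3.056, 0.001]
wrist_force: [0.5, 0.8, 0.2]
finger_gap: 0.016
gripper_force: 0.0
t: 1.93
tcp_pos: [0.561, 0.2444, 0.4043]
tool_rot: [-1.699, -2.642, 0.001]
wrist_force: [0.3, 0.7, 0.3]
finger_gap: 0.005
gripper_force: 0.0
t 1.9333 tcp [561.04872236 244.38407913 404.34422921] F [0.28928175 0.74982358 0.2783112 ] gap 0.005358343102639063 
q [ 0.39  0.38  1.48  0.    1.29 -0.04]
shift tool mm [-3.8131806   2.64870617 54.34184103] 
axes x,y,z [[-0.415, 0.91, 0.0], [0.91, 0.415, -0.001], [-0.001, -0.0, -1.0]]
tool y at station 0 turn deg [-0.  -0.   0.2]
tool y at station 90 turn deg [ -0.   -0.  -89.8]
tool y at station 180 turn deg [ 0.000e+00 -1.000e-01 -1.798e+02]
tool y at station 270 turn deg [-0.   0.  90.2]
```

View pics/w1.png

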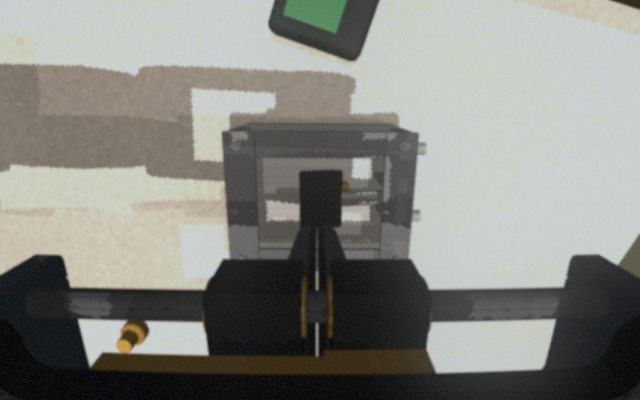

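The closed fingertips are at about (317,230), with the wide finger carriages at rows 260–350. The paddle is at (320,198), inside the frame (columns 223–418). I'll check the window from this view and see how far behind the tips the carriages sit.

Run:
```python
from h import *
from station import read_state
s=read_state();T=R.from_rotvec(s['tool_rot']);p=np.array(s['tcp_pos'])
c=pickle.load(open('wrist.pkl','rb'));print(c['position'])
g,P,ok=cloud(c,(0,0,640,400));L=T.inv().apply(P-p)*1000
k=ok&(L[:,2]<200)
for z in range(80,200,8):
    m=k&(abs(L[:,2]-z)<4)&(abs(L[:,1])<75)
    if m.sum(): print('z',z,m.sum(),'x',L[m][:,0].min().round(),L[m][:,0].max().round(),'y',L[m][:,1].min().round(),L[m][:,1].max().round())
f=ok&(abs(P[:,2]-.110)<.006)&(np.hypot(P[:,0]-.565,P[:,1]-.242)<.1)
q=R.from_euler('z',-24.3,degrees=True).apply(P[f]-[.565,.242,0])*1000
print('frame z',np.median(P[f][:,2]),'station ext',q.min(0),q.max(0))
i=abs(q[:,1])<15;print('inner x edges',q[i&(q[:,0]<0)][:,0].max(),q[i&(q[:,0]>0)][:,0].min())
i=(abs(q[:,0])<60)&(q[:,1]>0)&(abs(q[:,0])>25)&(abs(q[:,0])<45);print('inner y+',q[i][:,1].min(),q[i][:,1].max())
col=c['image'][g[:,1],g[:,0]].max(1)
b=ok&(col<50)&(P[:,2]>.085)&(P[:,2]<.106)&(np.hypot(P[:,0]-.565,P[:,1]-.242)<.04);print('pad',np.median(P[b],0),b.sum())
```

```text
[0.52846557 0.31552891 0.38511619]
z 80 11606 x 22.0 37.0 y -65.0 67.0
z 88 17509 x 15.0 38.0 y -75.0 75.0
z 96 18814 x 6.0 38.0 y -75.0 75.0
z 104 5270 x -1.0 38.0 y -75.0 75.0
z 112 1301 x -5.0 37.0 y -75.0 75.0
z 120 41 x -7.0 2.0 y -4.0 4.0
z 128 3 x 1.0 2.0 y -4.0 4.0
z 136 864 x -17.0 17.0 y -5.0 5.0
z 144 234 x 14.0 17.0 y -5.0 5.0
z 152 390 x 14.0 17.0 y -12.0 12.0
z 160 394 x 14.0 17.0 y -11.0 11.0
z 168 312 x 14.0 17.0 y -11.0 11.0
z 176 256 x 13.0 17.0 y -10.0 10.0
z 184 187 x 14.0 17.0 y -9.0 9.0
z 192 28 x 14.0 17.0 y -6.0 6.0
frame z 0.1107713680450863 station ext [-76.02659783 -57.22937072 106.72993825] [ 75.08653725  58.00417971 114.51090176]
inner x edges -50.26416113943123 49.44577483679292
inner y+ 37.76830362937503 57.990829205126104
pad [0.56496195 0.24365034 0.09792324] 2228
```

The wrist view gives the same result: window edges at ±50 and 38 mm, pad at (565, 243.5, 98). The fingers are slim for 75 mm behind the tips, so they clear the frame.

```bash
python3 -m inch '[[[-1.5,1.5,10],[0,0,0]],[[-1.5,1.2,10],[0,0,0]],[[-1,0,10],[0,0,0]],[[0,0,10],[0,0,0]],[[0,0,10],[0,0,0]],[[0,0,10],[0,0,0]],[[0,0,10],[0,0,0]],[[0,0,0],[0,0,0]],[[0,0,0],[0,0,0]]]'
python3 rel.py .565 .242 .2665
```

```text
t: 2.73
tcp_pos: [0.5651, 0.2419, 0.334]
tool_rot: [-1.702, -2.64, 0.002]
wrist_force: [0.3, -0.8, 1.0]
finger_gap: 0.009
gripper_force: 0.0
t 2.7333 tcp [565.12497721 241.9073206  333.95509746] F [ 0.29237485 -0.84813411  1.02119852] gap 0.0092136470312394 
q [ 0.39  0.43  1.58  0.    1.14 -0.04]
shift tool mm [1.28890870e-01 1.69064551e-02 6.74551516e+01] 
axes x,y,z [[-0.413, 0.911, 0.0], [0.911, 0.413, -0.001], [-0.001, -0.0, -1.0]]
tool y at station 0 turn deg [-0.1 -0.   0.1]
tool y at station 90 turn deg [ -0.1  -0.1 -89.9]
tool y at station 180 turn deg [ 0.000e+00 -1.000e-01 -1.799e+02]
tool y at station 270 turn deg [-0.1  0.1 90.1]
```

Centred over the window. I'll go down to 60 mm lower (just short of the stop) and check the force.

```bash
python3 -m inch '[[[0,0,8],[0,0,0]],[[0,0,8],[0,0,0]],[[0,0,8],[0,0,0]],[[0,0,8],[0,0,0]],[[0,0,6],[0,0,0]],[[0,0,6],[0,0,0]],[[0,0,5],[0,0,0]],[[0,0,5],[0,0,0]],[[0,0,4],[0,0,0]],[[0,0,4],[0,0,0]],[[0,0,2],[0,0,0]],[[0,0,0],[0,0,0]],[[0,0,0],[0,0,0]]]'
```

```text
t: 3.82
tcp_pos: [0.5649, 0.2418, 0.2709]
tool_rot: [-1.702, -2.64, 0.001]
wrist_force: [-4.1, -0.7, 5.0]
finger_gap: 0.003
gripper_force: 2.5
```

```bash
python3 -m inch '[[[0,0,1],[0,0,0]],[[0,0,1],[0,0,0]],[[0,0,0],[0,0,0]],[[0,0,0],[0,0,0]]]'; python3 -m inch '[[[0,0,1],[0,0,0]],[[0,0,0],[0,0,0]],[[0,0,0],[0,0,0]]]';python3 -m inch '[[[0,0,1],[0,0,0]],[[0,0,0],[0,0,0]],[[0,0,0],[0,0,0]]]'
```

```text
t: 4.15
tcp_pos: [0.565, 0.2418, 0.269]
tool_rot: [-1.702, -2.64, 0.001]
wrist_force: [-3.3, -1.7, 4.8]
finger_gap: 0.005
gripper_force: 2.7
t: 4.4
tcp_pos: [0.565, 0.2419, 0.268]
tool_rot: [-1.702, -2.64, 0.0]
wrist_force: [-3.9, -2.6, 5.0]
finger_gap: 0.007
gripper_force: 2.8
t: 4.65
tcp_pos: [0.5651, 0.2419, 0.267]
tool_rot: [-1.702, -2.64, 0.0]
wrist_force: [-4.0, -1.2, 4.9]
finger_gap: 0.004
gripper_force: 2.9
```

```bash
python3 -m inch '[[[0,0,1],[0,0,0]],[[0,0,0],[0,0,0]],[[0,0,0],[0,0,0]]]'; python3 -m inch '[[[0,0,0.7],[0,0,0]],[[0,0,0],[0,0,0]],[[0,0,0],[0,0,0]]]'
```

```text
t: 4.9
tcp_pos: [0.5651, 0.2419, 0.2661]
tool_rot: [-1.703, -2.64, -0.0]
wrist_force: [-3.4, -1.7, 4.7]
finger_gap: 0.006
gripper_force: 3.0
t: 5.15
tcp_pos: [0.5652, 0.2419, 0.2654]
tool_rot: [1.702, 2.64, 0.001]
wrist_force: [-3.7, -0.7, 6.6]
finger_gap: 0.01
gripper_force: 3.0
```

Run:
```python
from station import *
import cv2,numpy as np
c=read_camera('wrist');a=c['image'][100:330,200:440,::-1]
s=read_camera('scene')['image'][180:340,310:460,::-1]
a=cv2.resize(a,(400,383));s=cv2.resize(s,(400,383))
cv2.imwrite('pics/press.png',cv2.convertScaleAbs(np.hstack([a,s]),alpha=1.6))
```

```text
(no output)
```

View pics/press.png

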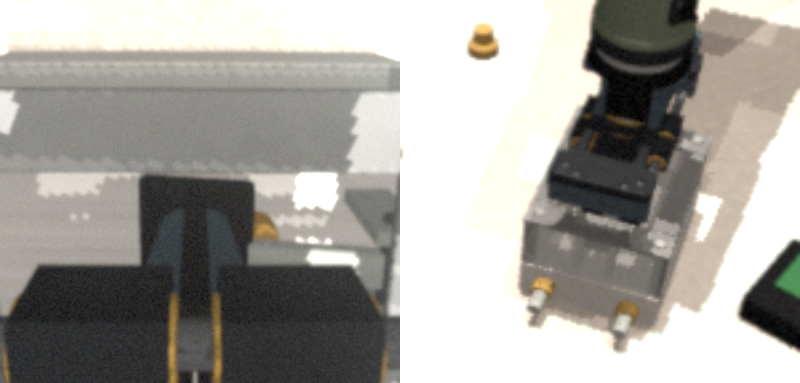

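The fingers rest on the middle of the paddle, well clear of the frame edges. Next I'll press on until the force rises sharply at the stop.

```bash
python3 -m inch '[[[0,0,0.5],[0,0,0]],[[0,0,0],[0,0,0]],[[0,0,0],[0,0,0]]]'; python3 -m inch '[[[0,0,0.5],[0,0,0]],[[0,0,0],[0,0,0]],[[0,0,0],[0,0,0]]]'
```

```text
t: 5.5
tcp_pos: [0.5652, 0.2419, 0.2651]
tool_rot: [1.702, 2.64, 0.001]
wrist_force: [-3.4, -0.9, 6.7]
finger_gap: 0.003
gripper_force: 3.6
t: 5.75
tcp_pos: [0.5652, 0.2419, 0.265]
tool_rot: [1.702, 2.64, 0.001]
wrist_force: [-3.9, -1.9, 8.9]
finger_gap: 0.007
gripper_force: 4.6
```

The TCP has stalled at 265 mm while the force climbs, so the lever is on its stop. I'll add 1 mm and hold for more than 2.5 s.

```bash
python3 -m inch '[[[0,0,1],[0,0,0]],[[0,0,0],[0,0,0]],[[0,0,0],[0,0,0]],[[0,0,0],[0,0,0]],[[0,0,0],[0,0,0]],[[0,0,0],[0,0,0]],[[0,0,0],[0,0,0]],[[0,0,0],[0,0,0]],[[0,0,0],[0,0,0]],[[0,0,0],[0,0,0]],[[0,0,0],[0,0,0]],[[0,0,0],[0,0,0]],[[0,0,0],[0,0,0]],[[0,0,0],[0,0,0]],[[0,0,0],[0,0,0]],[[0,0,0],[0,0,0]],[[0,0,0],[0,0,0]],[[0,0,0],[0,0,0]],[[0,0,0],[0,0,0]],[[0,0,0],[0,0,0]]]'
python3 -m inch '[[[0,0,0],[0,0,0]],[[0,0,0],[0,0,0]],[[0,0,0],[0,0,0]],[[0,0,0],[0,0,0]],[[0,0,0],[0,0,0]],[[0,0,0],[0,0,0]],[[0,0,0],[0,0,0]],[[0,0,0],[0,0,0]],[[0,0,0],[0,0,0]],[[0,0,0],[0,0,0]],[[0,0,0],[0,0,0]],[[0,0,0],[0,0,0]]]'
```

```text
t: 7.42
tcp_pos: [0.5651, 0.2419, 0.2648]
tool_rot: [1.702, 2.64, 0.002]
wrist_force: [-5.3, -2.9, 11.6]
finger_gap: 0.001
gripper_force: 6.7
t: 8.42
tcp_pos: [0.5651, 0.2419, 0.2648]
tool_rot: [1.702, 2.64, 0.002]
wrist_force: [-5.6, -2.2, 13.3]
finger_gap: 0.01
gripper_force: 6.7
```

Held on the stop for more than 2.6 s. Now straight up and out, slowly at first.

```bash
python3 -m inch '[[[0,0,-3],[0,0,0]],[[0,0,-4],[0,0,0]],[[0,0,-4],[0,0,0]],[[0,0,-5],[0,0,0]],[[0,0,-5],[0,0,0]],[[0,0,-5],[0,0,0]],[[0,0,-8],[0,0,0]],[[0,0,-8],[0,0,0]],[[0,0,-10],[0,0,0]],[[0,0,-15],[0,0,0]],[[0,0,-15],[0,0,0]],[[0,0,-15],[0,0,0]],[[0,0,-15],[0,0,0]],[[0,0,-15],[0,0,0]],[[0,0,0],[0,0,0]],[[0,0,0],[0,0,0]]]'
python3 -m inch '[[[30,0,0],[0,0,0]],[[30,0,0],[0,0,0]],[[30,0,0],[0,0,0]],[[30,0,0],[0,0,0]],[[30,0,0],[0,0,0]],[[30,0,0],[0,0,0]],[[0,0,0],[0,0,0]],[[0,0,0],[0,0,0]],[[0,0,0],[0,0,0]],[[0,0,0],[0,0,0]]]'
python3 - <<'E'
from h import *
from station import *
for n,b in(('top',(170,145,265,245)),('scene',(335,215,440,310))):
    c=read_camera(n);g,P,ok=cloud(c,b);col=c['image'][g[:,1],g[:,0]].max(1)
    k=ok&(col<45)&(P[:,2]>.04)&(P[:,2]<.108)&(np.hypot(P[:,0]-.565,P[:,1]-.242)<.03)
    print(n,'pad',np.median(P[k],0),k.sum())
    f=ok&(abs(P[:,2]-.110)<.006)&(col>60)&(np.hypot(P[:,0]-.565,P[:,1]-.242)<.1)
    print(cv2.minAreaRect((P[f][:,:2]*1000).astype(np.float32)))
    cv2.imwrite(f'pics/{n}_end.png',c['image'][:,:,::-1])
E
```

```text
t: 9.75
tcp_pos: [0.5652, 0.2419, 0.3911]
tool_rot: [1.702, 2.639, 0.003]
wrist_force: [-0.5, 0.0, -0.7]
finger_gap: 0.005
gripper_force: 0.0
t: 10.58
tcp_pos: [0.4914, 0.4049, 0.3894]
tool_rot: [1.704, 2.639, -0.002]
wrist_force: [0.0, -1.0, 0.0]
finger_gap: 0.009
gripper_force: 0.0
top pad [0.56523214 0.24037724 0.09866471] 237
((565.3695068359375, 241.80145263671875), (150.75735473632812, 115.60551452636719), 24.2915096282959)
scene pad [0.5659082  0.24342552 0.09750124] 296
((563.6473388671875, 242.2247314453125), (154.47276306152344, 116.82865142822266), 24.411800384521484)
```

View pics/top_end.png

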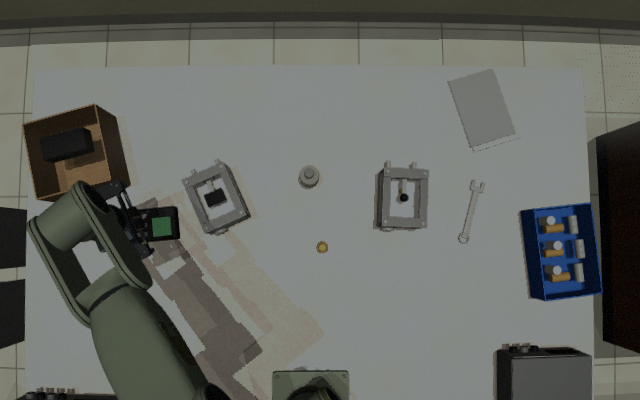

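The paddle is back up at (216,198) and the station hasn't moved. The other things on the bench are where they were, and the arm is well clear above the meter.

```bash
python3 -c "
from station import *
print(finish_job())"
```

```text
the job is handed in; nothing more can be done
None
```

The paddle lever was pressed onto its stop and held for more than 2.6 s, then it sprang back up and the arm drew clear with both stations unmoved; the job is handed in, but no verdict came back.

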